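# Set a shaft length gauge and cull the broken shaft

### The job

Three stepped shafts lie in the length gauge; one is short because the thin journal at one end has broken off. Slacken the clamp knob of the gauge's sliding stop, slide the stop along its rail until the two sound shafts are closed up between it and the end fence, and turn the knob fully tight again there. Then take the short shaft out and leave it lying in the red reject tray, with the sound shafts still closed up and in place, the stop still locked and the rest of the bench undisturbed.

Things in the scene. Friction and masses are not known exactly. Their poses are not given: they have to be found in the camera images.
- gauge: length gauge, fixed on the bench: grey base plate 250 x 330 x 12 mm. Origin on the bench surface (z 0); gauge coordinates below are mm in this frame. Its y axis is the slide direction: fence at -y, stop parked at +y. Three shaft lanes run along y at x -85, -25, 35, axis at z 45. An aluminium rail 40 x 40 mm (top z 52) along y at x 95 carries the stop
- fence_face (a point): on the working face (towards +y, at gauge y -140) of the aluminium end fence, at the middle lane and shaft-axis height. The fence is a fixed wall, gauge x -115 to 65, 15 mm thick, top at z 70
- lane_gap (a point): on the middle lane's axis (gauge x -25, y -42, z 45), midway between the two V supports in which the shafts lie. The supports are 10 mm thick bars across all lanes at y -76 and y -8, under z 45. Between them is a clear gap 58 mm long, down to the base plate (z 12), to grip a shaft from above; 38 mm is free between neighbouring shafts
- stop (a joint): the blue sliding stop, in m: 0 parked, growing towards the fence (gauge -y), to 0.118 at most. Its bar's face is at gauge y = 130 mm - value and just touches sound shafts lying home on the fence at value 0.106. With the knob slack it slides with about 2 N plus 2 to 5 N for each shaft it pushes and stays where it is left; with the knob tight it will not slide
- stop_face (a point): on the stop bar's face (towards the fence), middle lane, shaft-axis height. The bar crosses all lanes: gauge x -122 to 71, 14 mm thick (back face at +14 in y), z 32 to 62; the space behind it is open down to z 12, so it can be pushed from behind. It is joined to a 60 x 60 mm saddle on the rail (gauge x 65 to 125, 25 mm before to 35 mm behind the face, top z 65)
- knob (a joint): the black T-shaped clamp knob on the stop's saddle, in rad: 0 = hard tight (end of thread), growing anticlockwise seen from above as it is slackened, to 1.57 at most. It clamps below about 0.6 and is free above; turning takes 0.15 to 0.35 N m and it stays where it is left. Starts clamped, at 0 to 0.15
- knob_grip (a point): middle of the knob's T-bar, on the knob's axis, z 92; rides with the stop, 120 mm to gauge +x of stop_face and 5 mm to gauge +y. The T-bar is 64 mm long, 14 mm wide, 22 mm tall (z 81 to 103) and lies along the gauge's x axis turned by the knob's value (the point's x axis)
- shaft_a: sound steel shaft lying along its own y axis, 164 mm long, 0.4 kg: thick part 22 mm diameter and 120 mm long with a 16 mm diameter, 22 mm long journal at both ends. Origin at the middle of the thick part, on the axis. When home against the fence its origin is at gauge y -58. At the start it stands 4 to 34 mm short of that
- shaft_b: second sound steel shaft, same as shaft_a
- shaft_short: the broken steel shaft: as the others but the journal at its +y end is missing, so 142 mm long (from 82 mm on the -y side to 60 mm on the +y side of its origin); 0.26 to 0.52 kg. Origin at the middle of its thick part. May be in any lane
- red_tray: red reject tray, fixed, empty, open-topped, 210 x 120 mm outside, 36 mm high, walls and floor 4 mm thick; origin under its centre, long side along its x axis. It stands to the left or to the right of the gauge
- blue_tray: blue tray of the same size on the other side of the gauge, holding a dark steel hub; leave alone
- hub: dark steel flanged hub, 72 mm diameter, 34 mm tall, in the blue tray; origin under its centre; leave alone
- oil_bottle: blue oil bottle, 58 mm diameter, 165 mm tall, standing left of the gauge's rail end; origin under its centre; leave alone
- spray_can: spray can, 54 mm diameter, 185 mm tall, standing right of the gauge; origin under its centre; leave alone
- hammer: hammer with a wooden handle, 270 mm, lying beyond the right-hand tray, beside the tool chest; leave alone
- spanner: spanner, 190 mm, lying beyond the gauge; leave alone
- ring_gear: dark steel ring gear, 104 mm diameter, 24 mm tall, lying beyond on the left; leave alone
- screwdriver: orange screwdriver, 200 mm, lying beyond the left-hand tray; leave alone
Not all that is in view belongs to the job. What is shaped like the shaft_b but pink or turquoise is not meant.

How it is judged:
By the outcome, as a careful person would: the job done as asked, in the order asked, and still so for the second after the job is handed in, with the robot touching nothing.
It also fails if it takes over 69 s, if anything falls off the work surface, if the arm or the gripper's body presses on something with over 40 N, if the wrist force passes 120 N, or if a joint passes its speed limit or range.

### The arm

A 6-joint arm with a two-finger parallel gripper is mounted at the origin on the work surface. World frame = base frame: x ahead of the robot, y to its left, z up, the work surface at z = 0. Lengths are in m, angles in degrees, forces in N, time in s.
With the tool pointing down it reaches from about 0.25 to 0.725 m from the base axis. Payload 9.7 kg.
Tool frame: the origin (TCP) lies midway between the tips of the shut fingers; the grasp point (between the pads) lies 19 mm behind it; z points along the fingers, y is the line along which they close (so a half turn about z gives the same grasp; the last joint's range is limited). The gripper opens to 85 mm and grips with 20 to 120 N. Pads are 22 mm wide; open, the fingers measure 114 mm over their backs; the gripper's body (76 mm by 85 mm) begins 54 mm behind the grasp point. The pads swing forward as they close: fully open they stand 13 mm farther back than shut.
Start: joints at [-64.4, 4.979, 10.078, 95.1, 0, 90], TCP at [0.238, -0.496, 0.231] pointing down, gripper open.
Joint ranges: [-179.16, 179.16], [-48.56, 103.87], [-65.8, 70.77], [-126.05, 130.52], [-82.76, 87.17], [-180, 180]. Speed limits (degrees/s): [127.2, 127.2, 147.25, 180, 180, 180].

### API

Orientations are given as [roll, pitch, yaw] about the fixed x, y, z axes, in that order (R = Rz(yaw) Ry(pitch) Rx(roll)).
In Python, from workcell import readout, imaging, bot, spotter gives the robot as it stands.
- The arm moves only by the shell command python3 -m jog 'ROWS' [FORCE]. ROWS is JSON, a list of rows, each an object with "rotation": the turn, a rotation vector about the world's x, y, z in degrees, a list of three; "translation": the shift along the world's x, y, z in mm, a list of three; "grip": the finger opening in mm, from 0 to 85.4. In form: [{"rotation": [wx, wy, wz], "translation": [dx, dy, dz], "grip": grip}, ...]. A call has 1 to 20 rows; each row is the pose to reach, as a shift and turn from the pose commanded when the call began; what a row does not reach only later rows make up. A row lasts 1/10 s, in which the tool goes at most 50 mm and 8.59 degrees, less where a joint would pass 70% of its speed; a pose out of reach is approached as far as the arm can. A call with a gripper value outside its range is refused whole. The fingers move at their own pace and stop on an object; FORCE is the grip in N (left out, the last holds). Time passes only in rows, so rows that repeat a pose let the fingers close. It gives the time, the measured TCP pose, the force, the opening and the grip force at its end, in the units of the state.
- readout.get_obs(): the state, without advancing time (a new reading comes with each control period).
- imaging.camera(name): name is "scene" or "top" or "wrist"; returns (picture, depth): 480x640x3 uint8, red, green, blue; 480x640 float32, m along the optical axis (not along the pixel's ray), 0 where there is no reading.
- imaging.camera_info(name): a dict with "vertical_fov" (degrees; the focal length in pixels is half the picture's height over the tangent of half this angle, whatever the lens; pixels are square), "cx", "cy" (the principal point, pixels), "extrinsics" (4x4, takes a point from camera to world coordinates); the wrist camera has in their place "tool_from_camera" (4x4, takes a point from camera to tool coordinates, whose origin is the TCP and whose axes are the flange's). Camera axes: x right, y down, z forward; pixel columns grow to the right and rows downward; lengths in m; the calibration is good to about 2 mm. A picture is of the moment at which its call begins: read the wrist's pose just before it. camera_info takes no time and is no camera call.
- bot.job_done(): hands the job in; it is judged then, once.
Trained networks look in the newest picture that a camera, given by its name, has taken for a name from the list of things; names that differ only in an ending like _2 or _b are one class to them, and where a whole thing is asked for, a point or a joint stands for the part that bears it (a point fixed in the world has none). Each returns a list of dicts, best first, with "confidence" (0 to 1); they miss things now and then, are a little off and sometimes report something else, mostly with a low value. They report only what shows in the picture. A call takes as long as a camera call. They do not tell look-alikes from the thing itself.
- spotter.spot_in(camera, target): "box" ([centre column, centre row, width, height] in pixels, round what is visible of it).
- spotter.mark_of(camera, target): "uv" ([column, row] in pixels: a listed point, or the origin of a listed thing).
The state is a dict: "time": time; "q": joint angles; "qd": joint speeds; "joint_efforts": joint torques, N m; "ee_pos": TCP position; "tcp_rot": TCP orientation; "wrist_force": force on the tool from outside, world axes, zero at the start; "torque": the same for the moment, N m; "opening": finger opening in m; "grasp_force": force on a finger pad.
Only numpy, scipy, OpenCV 4.12 (cv2) and the standard library are available. Lean on these libraries where they do the work, as an engineer would, in place of code of your own. Each camera call takes 0.05 s, during which the arm holds its last target. There are 200 camera calls.

## Working session

There is one attempt and no reset: what is moved stays moved. The work goes in short steps, Python scripts to look and compute and a shell command to move; the robot and the scene stay as the last step left them, time stands still between calls to the robot, and variables do not carry over. Pictures are saved under pics/ and viewed, at most 10 in all, crops included, and the job is handed in when it is done.

```bash
mkdir -p pics; cat > h.py <<'E'
import numpy as np, cv2, json
from workcell import readout, imaging, bot, spotter
def cam(n):
    i=imaging.camera_info(n); o=readout.get_obs(); im,d=imaging.camera(n)
    return i,o,im,d
def T_of(i,o):
    if 'extrinsics' in i: return np.array(i['extrinsics'])
    from scipy.spatial.transform import Rotation as R
    T=np.eye(4); T[:3,:3]=R.from_euler('xyz',o['tcp_rot'],degrees=True).as_matrix(); T[:3,3]=o['ee_pos']
    return T@np.array(i['tool_from_camera'])
def ray(i,T,u,v):
    f=240/np.tan(np.radians(i['vertical_fov'])/2)
    return T[:3,3], T[:3,:3]@np.array([(u-i['cx'])/f,(v-i['cy'])/f,1])
def at_z(i,T,u,v,z):
    o,r=ray(i,T,u,v); return o+r*(z-o[2])/r[2]
def at_d(i,T,u,v,d):
    o,r=ray(i,T,u,v); return o+r*d
def cloud(i,T,d):
    f=240/np.tan(np.radians(i['vertical_fov'])/2)
    v,u=np.mgrid[:480,:640]
    P=np.stack([(u-i['cx'])/f*d,(v-i['cy'])/f*d,d],-1)
    return P@T[:3,:3].T+T[:3,3]
E
python3 - <<'E'
from h import *
o=readout.get_obs(); print(o)
for n in ['top','scene']:
    i,o,im,d=cam(n); cv2.imwrite(f'pics/{n}0.png',im[:,:,::-1]); print(n,i)
    np.savez(f'{n}0.npz',im=im,d=d)
    T=T_of(i,o)
    for t in ['fence_face','lane_gap','stop_face','knob_grip','shaft_a','shaft_short','red_tray']:
        for m in spotter.mark_of(n,t)[:4]:
            u,v=m['uv']; dd=d[int(np.clip(v,0,479)),int(np.clip(u,0,639))]
            print(t,round(m['confidence'],2),np.round(m['uv'],1),np.round(at_d(i,T,u,v,dd),4))
E
```

```text
{'time': 0.0, 'q': array([-6.44022040e+01,  5.00955557e+00,  1.00323492e+01,  9.50980899e+01,
        8.52657115e-04,  9.00025400e+01]), 'qd': array([ 0.03338968, -0.03911634,  0.0420261 ,  0.03089045, -0.07663619,
       -0.02341558]), 'joint_efforts': array([-1.45513523e-04, -5.20381308e+01,  4.64808047e+01,  1.61599758e-02,
       -2.91607898e-05,  1.10323919e-05]), 'ee_pos': array([ 0.2375312 , -0.49580498,  0.23057903]), 'tcp_rot': array([-1.79924704e+02, -8.49318327e-04,  2.55952549e+01]), 'wrist_force': array([-0.14345969, -0.62663149,  0.0934069 ]), 'torque': array([-0.04246808,  0.03011193, -0.02090178]), 'grasp_force': 0.0, 'opening': 0.08590208284636072}
top {'vertical_fov': 50.58129327122642, 'cx': 317.83684349737666, 'cy': 246.14318088411665, 'extrinsics': array([[ 0.00479564, -0.99332672,  0.11523466,  0.34599107],
       [-0.99995505, -0.00570607, -0.00757208,  0.00188597],
       [ 0.00817909, -0.11519316, -0.99330944,  1.20680351],
       [ 0.        ,  0.        ,  0.        ,  1.        ]])}
lane_gap 0.81 [324.  241.7] [ 0.4898 -0.0209  0.0558]
stop_face 0.6 [268. 
[... 702 characters left out ...]
    [ 0.        ,  0.        ,  0.        ,  1.        ]])}
fence_face 0.88 [276.9 247.2] [ 0.4881 -0.1173  0.0687]
lane_gap 0.87 [320.  245.2] [ 0.5027 -0.0229  0.0549]
lane_gap 0.42 [318.6 230.3] [ 0.4483 -0.006   0.0503]
knob_grip 0.56 [391.3 259. ] [0.6491 0.0772 0.1046]
knob_grip 0.49 [319.6 243.7] [ 0.4988 -0.0224  0.056 ]
knob_grip 0.34 [318.5 228.7] [ 0.4424 -0.004   0.0498]
shaft_a 0.9 [157.8 222.9] [ 0.2416 -0.3483  0.0218]
shaft_a 0.78 [394.  159.3] [0.2027 0.3107 0.0178]
shaft_a 0.63 [317.3 245. ] [ 0.4983 -0.0277  0.0534]
shaft_a 0.62 [321.9 263. ] [ 0.5575 -0.0392  0.0545]
shaft_short 0.7 [318.  228.7] [ 0.442  -0.0051  0.0499]
red_tray 0.95 [440.8 211.4] [0.4445 0.3222 0.0047]
```

```bash
python3 -c "
import cv2
a=cv2.imread('pics/top0.png');cv2.imwrite('pics/topc.png',cv2.resize(a[130:330,220:460],None,fx=3,fy=3,interpolation=cv2.INTER_CUBIC)[:600])"
```

```text
(no output)
```

View pics/top0.png

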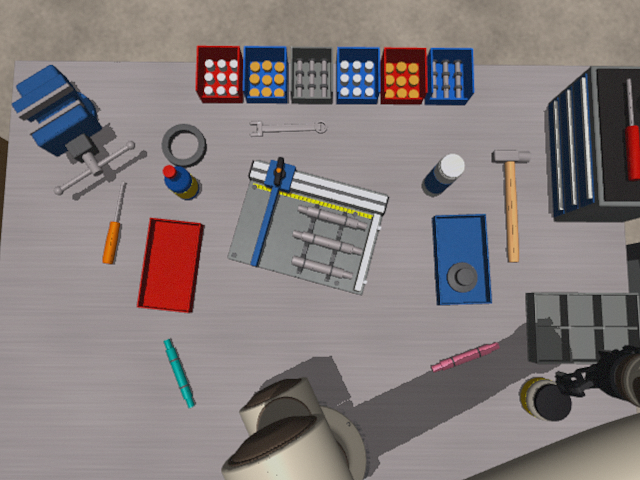

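View pics/topc.png

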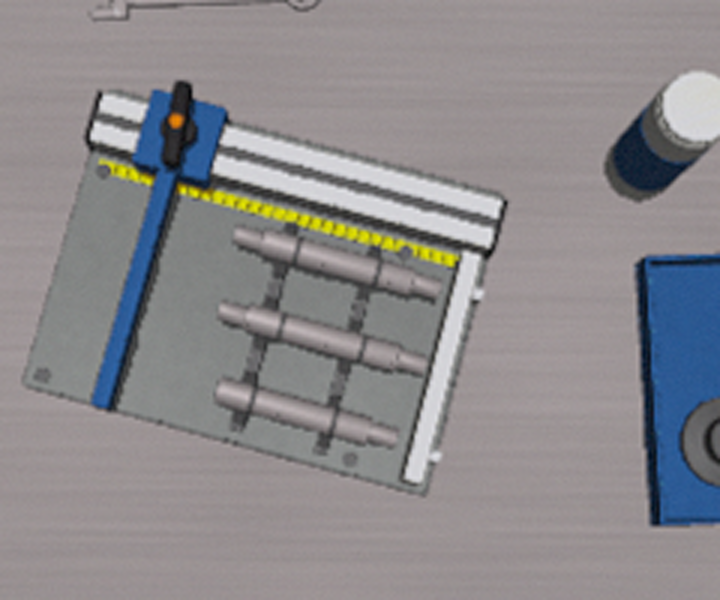

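The three shafts in the gauge in the top view: (338,215) and (330,240) have journals at both ends. The one in the lane nearest the robot (crop 215–398, 385–440; full picture about 318,267) has no journal at its left (+y) end, so it is the short one. The pink shaft (465,357) and the turquoise one (178,372) are decoys. The red tray is on the left.

```bash
python3 - <<'E'
from h import *
o=readout.get_obs()
def rect(P,name):
    c,s,a=cv2.minAreaRect((P[:,:2]*1000).astype(np.float32)); print(name,len(P),np.round(c,1),np.round(s,1),round(a,1),'z',np.round(np.median(P[:,2])*1000,1))
for n in ['top','scene']:
    z=np.load(n+'0.npz'); im,d=z['im'].astype(int),z['d']; i=imaging.camera_info(n); P=cloud(i,T_of(i,o),d)
    r,g,b=im[...,0],im[...,1],im[...,2]; blue=(b>r+40)&(b>g+20)&(d>0)
    x,y,zz=P[...,0],P[...,1],P[...,2]
    reg=(x>.34)&(x<.75)&(y>-.2)&(y<.22)&(d>0)
    print(n)
    def big(m):
        k,l,st,_=cv2.connectedComponentsWithStats(m.astype(np.uint8)); j=1+np.argmax(st[1:,4]); return l==j
    rect(P[big(reg&blue&(abs(zz-.062)<.007)&(y<.19))],'bluetop')
    fm=big(reg&(abs(zz-.070)<.005)&(y<-.05)&~blue); rect(P[fm],'fence')
    rect(P[big(reg&(zz>.096)&(zz<.112)&(y<.14)&(y>0))],'knobtop')
    rm=(abs(zz-.052)<.004)&reg&(r>150)&(x>.5)&(abs(r-b)<30); rect(P[big(rm)],'rail')
    # red tray rim
    red=(r>g+60)&(r>b+60)&(x>.25)&(x<.58)&(y>.2)&(y<.48)&(d>0)
    rect(P[red&(abs(zz-.036)<.006)],'redrim'); rect(P[red],'redall')
    # shafts: z 0.05..0.06
    sm=reg&(zz>.046)&(zz<.064)&~blue&(y<.08)&(y>-.16)&(r<190)
    k,l,st,_=cv2.connectedComponentsWithStats(sm.astype(np.uint8))
    for j in range(1,k):
        if st[j,4]>150: rect(P[l==j],'shaft?')
E
```

```text
top
bluetop 933 [553.5 106.9] [ 59.5 247. ] 75.0 z 63.3
fence 518 [ 465.2 -117.4] [ 15.3 179.3] 75.0 z 69.9
knobtop 177 [643.   83.2] [14.3 62.9] 80.8 z 102.3
rail 600 [596.  -51.2] [221.9  17.3] 75.3 z 52.2
redrim 528 [441.7 378.6] [203.7 209.1] 84.1 z 35.4
redall 4589 [444.6 382.1] [211.8 214.7] 84.3 z 5.1
shaft? 614 [599.1 -52.8] [228.1  40.9] 71.0 z 52.2
shaft? 585 [547.2 -38.6] [164.1  24.4] 75.2 z 53.2
shaft? 578 [489.6 -27.1] [163.3  22. ] 74.9 z 53.3
shaft? 533 [430.5 -15.5] [142.3  21.5] 75.2 z 53.6
scene
bluetop 248 [512.1 119.2] [ 13.7 157.2] 75.1 z 62.7
fence 376 [ 470.5 -119.5] [ 15.  182.7] 75.0 z 70.7
knobtop 167 [647.6  80.6] [14.5 67.1] 82.9 z 102.7
rail 571 [621.2 -57.5] [220.4  20.7] 75.0 z 52.6
redrim 205 [442.1 378.9] [207.  215.2] 84.6 z 36.8
redall 1781 [442.3 381.2] [211.6 215.2] 84.6 z 5.5
shaft? 442 [436.1 -18.3] [141.5  24.6] 74.5 z 53.4
shaft? 535 [495.4 -29.4] [162.4  22. ] 74.8 z 53.2
shaft? 578 [553.7 -40.8] [162.2  25.8] 72.6 z 53.0
shaft? 1793 [618.8 -39.3] [259.3  61.1] 76.2 z 52.6
```

```bash
python3 -m jog '[{"rotation":[0,0,-8],"translation":[28,40,5],"grip":85},{"rotation":[0,0,-16],"translation":[56,80,10],"grip":85},{"rotation":[0,0,-24],"translation":[84,120,10],"grip":85},{"rotation":[0,0,-34],"translation":[112,160,10],"grip":85},{"rotation":[0,0,-34],"translation":[140,200,10],"grip":85},{"rotation":[0,0,-34],"translation":[168,240,10],"grip":85},{"rotation":[0,0,-34],"translation":[196,280,10],"grip":85},{"rotation":[0,0,-34],"translation":[224,320,10],"grip":85},{"rotation":[0,0,-34],"translation":[252,360,10],"grip":85},{"rotation":[0,0,-34],"translation":[280,400,10],"grip":85},{"rotation":[0,0,-34],"translation":[308,440,10],"grip":85},{"rotation":[0,0,-34],"translation":[336,480,10],"grip":85},{"rotation":[0,0,-34],"translation":[364,520,5],"grip":85},{"rotation":[0,0,-34],"translation":[387,550,0],"grip":85},{"rotation":[0,0,-34],"translation":[407,578,0],"grip":85},{"rotation":[0,0,-34],"translation":[407,578,0],"grip":85},{"rotation":[0,0,-34],"translation":[407,578,0],"grip":85},{"rotation":[0,0,-34],"translation":[407,578,0],"grip":85}]' 40
python3 - <<'E'
from h import *
i,o,im,d=cam('wrist'); cv2.imwrite('pics/w1.png',im[:,:,::-1]); np.savez('w1.npz',im=im,d=d)
T=T_of(i,o); P=cloud(i,T,d); print(o['ee_pos'],o['tcp_rot'],np.round(T[:3,3],3))
zz=P[...,2]; m=(zz>.096)&(zz<.108)&(d>0)&(np.abs(P[...,0]-.645)<.06)&(np.abs(P[...,1]-.082)<.06)
k,l,st,_=cv2.connectedComponentsWithStats(m.astype(np.uint8)); j=1+np.argmax(st[1:,4]); Q=P[l==j]
print(cv2.minAreaRect((Q[:,:2]*1000).astype(np.float32)),np.median(Q[:,2]))
for t in ['knob_grip','stop_face','lane_gap']:
  for mm in spotter.mark_of('wrist',t)[:2]:
    u,v=mm['uv'];print(t,mm['confidence'],u,v,at_z(i,T,u,v,.092 if t=='knob_grip' else .045))
E
```

```text
time: 2.6
ee_pos: [0.6335, -0.0286, 0.2317]
tcp_rot: [-177.9, 0.1, -3.5]
wrist_force: [0.7, 0.5, -0.3]
opening: 0.0852
grasp_force: 0.0
[ 0.63349892 -0.02863855  0.23165512] [-1.77923198e+02  1.01257686e-01 -3.46457660e+00] [ 0.708 -0.038  0.373]
((646.73095703125, 81.51292419433594), (14.369084358215332, 63.52277755737305), 80.40583038330078) 0.1016794837637742
knob_grip 0.67 177.9 220.9 [0.64430514 0.08391556 0.092     ]
lane_gap 0.96 318.8 349.1 [ 0.49402871 -0.01733833  0.045     ]
lane_gap 0.19 339.0 297.5 [ 0.550226  -0.0400465  0.045    ]
```

View pics/w1.png

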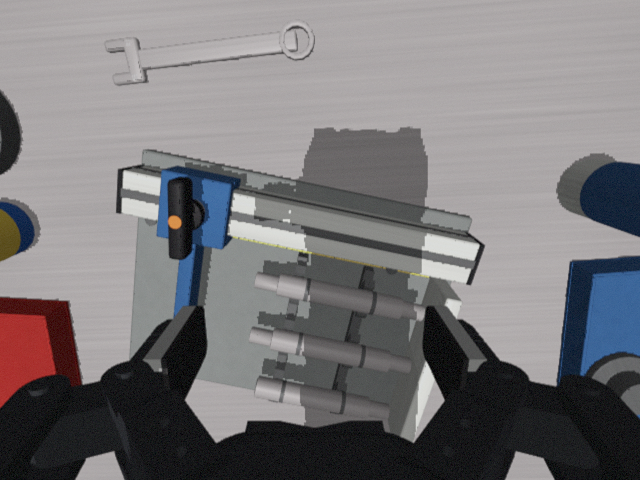

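The wrist view shows the knob's T-bar at (178,220) on the saddle, and the stop bar running down from it. The arm was speed-limited and stopped short, so I'll check where it stands.

```bash
python3 -m jog '[{"rotation":[0,0,0],"translation":[0,0,0],"grip":85},{"rotation":[0,0,0],"translation":[0,0,0],"grip":85}]'
```

```text
time: 3.0
ee_pos: [0.6331, -0.0288, 0.2321]
tcp_rot: [-177.9, 0.1, -3.5]
wrist_force: [0.6, -0.7, -0.3]
opening: 0.0851
grasp_force: 0.0
```

```bash
python3 -m jog '[{"rotation":[-1,0,-2],"translation":[3,28,0],"grip":85},{"rotation":[-2.1,0,-5],"translation":[6,56,-10],"grip":85},{"rotation":[-2.1,0,-5],"translation":[10,84,-30],"grip":85},{"rotation":[-2.1,0,-5],"translation":[13,111,-60],"grip":85},{"rotation":[-2.1,0,-5],"translation":[13,111,-80],"grip":85},{"rotation":[-2.1,0,-5],"translation":[13,111,-80],"grip":85},{"rotation":[-2.1,0,-5],"translation":[13,111,-80],"grip":85}]'
python3 - <<'E'
from h import *
i,o,im,d=cam('wrist'); cv2.imwrite('pics/w2.png',im[:,:,::-1])
T=T_of(i,o); P=cloud(i,T,d); print(o['ee_pos'],o['tcp_rot'])
zz=P[...,2]; m=(zz>.097)&(zz<.107)&(d>0)&(np.abs(P[...,0]-.645)<.06)&(np.abs(P[...,1]-.082)<.05)
k,l,st,_=cv2.connectedComponentsWithStats(m.astype(np.uint8)); j=1+np.argmax(st[1:,4]); Q=P[l==j]
print(cv2.minAreaRect((Q[:,:2]*1000).astype(np.float32)),np.median(Q[:,2]))
E
```

```text
time: 3.7
ee_pos: [0.6386, -0.0286, 0.1575]
tcp_rot: [-177.9, 0.1, -3.4]
wrist_force: [-0.6, 0.3, 0.7]
opening: 0.085
grasp_force: 0.0
[ 0.6386067  -0.02860254  0.15749217] [-1.77920779e+02  8.13253376e-02 -3.43759768e+00]
((646.710205078125, 81.12235260009766), (14.158035278320312, 63.69397735595703), 81.32146453857422) 0.10170088079468553
```

```bash
python3 - <<'E'
from h import *
o=readout.get_obs(); print({k:np.round(v,2) for k,v in o.items()})
E
python3 -m jog '[{"rotation":[0,0,0],"translation":[0,10,0],"grip":85},{"rotation":[0,0,0],"translation":[0,20,0],"grip":85},{"rotation":[0,0,0],"translation":[0,20,0],"grip":85}]'
python3 - <<'E'
from h import *
o=readout.get_obs(); print({k:np.round(v,2) for k,v in o.items()})
E
```

```text
{'time': np.float64(3.75), 'q': array([ -3.48,  16.65,  15.3 ,  88.75,   2.08, 179.94]), 'qd': array([ 0.11, -0.14,  1.78,  1.65, -0.12,  0.03]), 'joint_efforts': array([ -0.34, -69.27,  49.73,   0.17,   0.09,   0.  ]), 'ee_pos': array([ 0.64, -0.03,  0.16]), 'tcp_rot': array([-1.7791e+02,  1.0000e-01, -3.4200e+00]), 'wrist_force': array([-0.01,  0.75, -0.76]), 'torque': array([-0.04, -0.05, -0.02]), 'grasp_force': np.float64(0.0), 'opening': np.float64(0.09)}
time: 4.05
ee_pos: [0.6391, -0.0161, 0.1603]
tcp_rot: [-177.5, -0.1, -2.5]
wrist_force: [-0.7, -0.7, 0.1]
opening: 0.085
grasp_force: 0.0
{'time': np.float64(4.05), 'q': array([ -2.54,  16.45,  15.39,  88.82,   2.46, 179.94]), 'qd': array([-0.44,  0.13,  0.1 , -0.05, -0.58,  0.02]), 'joint_efforts': array([ 1.40e-01, -6.48e+01,  4.68e+01, -1.00e-02,  2.10e-01, -0.00e+00]), 'ee_pos': array([ 0.64, -0.02,  0.16]), 'tcp_rot': array([-1.7754e+02, -1.1000e-01, -2.4900e+00]), 'wrist_force': array([-0.7 , -0.69,  0.15]), 'torque': array([ 0.01,  0.06, -0.08]), 'grasp_force': np.float64(0.0), 'opening': np.float64(0.08)}
```

Joint 6 is at its 180° limit, so I need the half-turn equivalent of the grasp: level the tool, then turn it by +174°.

```bash
python3 -m jog '[{"rotation":[-2,0,8],"translation":[2,20,0],"grip":85},{"rotation":[-2.5,0,16],"translation":[4,50,0],"grip":85},{"rotation":[-2.5,0,16],"translation":[7,97,0],"grip":85},{"rotation":[-2.5,0,16],"translation":[7,97,0],"grip":85}]'
python3 -m jog '[{"rotation":[0,0,8.5],"translation":[0,0,0],"grip":85},{"rotation":[0,0,17],"translation":[0,0,0],"grip":85},{"rotation":[0,0,25.5],"translation":[0,0,0],"grip":85},{"rotation":[0,0,34],"translation":[0,0,0],"grip":85},{"rotation":[0,0,42.5],"translation":[0,0,0],"grip":85},{"rotation":[0,0,51],"translation":[0,0,0],"grip":85},{"rotation":[0,0,59.5],"translation":[0,0,0],"grip":85},{"rotation":[0,0,68],"translation":[0,0,0],"grip":85},{"rotation":[0,0,76.5],"translation":[0,0,0],"grip":85},{"rotation":[0,0,85],"translation":[0,0,0],"grip":85},{"rotation":[0,0,93.5],"translation":[0,0,0],"grip":85},{"rotation":[0,0,102],"translation":[0,0,0],"grip":85},{"rotation":[0,0,110.5],"translation":[0,0,0],"grip":85},{"rotation":[0,0,119],"translation":[0,0,0],"grip":85},{"rotation":[0,0,127.5],"translation":[0,0,0],"grip":85},{"rotation":[0,0,136],"translation":[0,0,0],"grip":85},{"rotation":[0,0,144.5],"translation":[0,0,0],"grip":85},{"rotation":[0,0,153],"translation":[0,0,0],"grip":85},{"rotation":[0,0,158],"translation":[0,0,0],"grip":85},{"rotation":[0,0,158],"translation":[0,0,0],"grip":85}]'
python3 - <<'E'
from h import *
i,o,im,d=cam('wrist'); cv2.imwrite('pics/w2.png',im[:,:,::-1])
T=T_of(i,o); P=cloud(i,T,d); print(o['ee_pos'],o['tcp_rot'],o['q'])
zz=P[...,2]; m=(zz>.097)&(zz<.107)&(d>0)&(np.abs(P[...,0]-.645)<.06)&(np.abs(P[...,1]-.082)<.05)
k,l,st,_=cv2.connectedComponentsWithStats(m.astype(np.uint8)); j=1+np.argmax(st[1:,4]); Q=P[l==j]
print(cv2.minAreaRect((Q[:,:2]*1000).astype(np.float32)),np.median(Q[:,2]))
E
```

```text
time: 4.45
ee_pos: [0.6459, 0.0848, 0.1597]
tcp_rot: [-180.0, 0.1, 13.7]
wrist_force: [-0.3, 0.1, -0.3]
opening: 0.0849
grasp_force: 0.0
time: 6.45
ee_pos: [0.646, 0.0798, 0.1599]
tcp_rot: [180.0, 0.2, 171.5]
wrist_force: [0.1, -0.7, 1.5]
opening: 0.0849
grasp_force: 0.0
[0.64595337 0.07981607 0.15991413] [179.95346695   0.2388749  171.49828266] [ 7.05236464e+00  1.80033187e+01  1.72944702e+01  8.90485469e+01
 -1.92246757e-02  1.55539443e+01]
((645.22705078125, 82.42213439941406), (13.660028457641602, 63.077728271484375), 81.09303283691406) 0.1018904306867199
```

```bash
python3 -m jog '[{"rotation":[0,0,0],"translation":[0,2,-20],"grip":85},{"rotation":[0,0,0],"translation":[0,2,-40],"grip":85},{"rotation":[0,0,0],"translation":[0,2,-60],"grip":85},{"rotation":[0,0,0],"translation":[0,2,-78],"grip":85},{"rotation":[0,0,0],"translation":[0,2,-84],"grip":85},{"rotation":[0,0,0],"translation":[0,2,-84],"grip":30},{"rotation":[0,0,0],"translation":[0,2,-84],"grip":10},{"rotation":[0,0,0],"translation":[0,2,-84],"grip":10},{"rotation":[0,0,0],"translation":[0,2,-84],"grip":5},{"rotation":[0,0,0],"translation":[0,2,-84],"grip":5},{"rotation":[0,0,0],"translation":[0,2,-84],"grip":5},{"rotation":[0,0,0],"translation":[0,2,-84],"grip":5}]' 80
```

```text
time: 7.7
ee_pos: [0.6462, 0.0817, 0.077]
tcp_rot: [180.0, 0.3, 171.4]
wrist_force: [-2.1, -3.2, 5.3]
opening: 0.0234
grasp_force: 78.3
```

```bash
python3 -m jog '[{"rotation":[0,0,0],"translation":[0,0,0],"grip":5},{"rotation":[0,0,0],"translation":[0,0,0],"grip":5},{"rotation":[0,0,0],"translation":[0,0,0],"grip":5}]'
python3 - <<'E'
from h import *
i,o,im,d=cam('wrist'); cv2.imwrite('pics/w3.png',im[:,:,::-1]); print({k:np.round(v,2) for k,v in o.items()}); print(o['opening'])
E
```

```text
time: 8.0
ee_pos: [0.6463, 0.0817, 0.077]
tcp_rot: [180.0, 0.3, 171.4]
wrist_force: [-0.3, -2.4, 5.4]
opening: 0.0234
grasp_force: 78.3
{'time': np.float64(8.0), 'q': array([ 7.230e+00,  1.827e+01,  8.490e+00,  7.991e+01, -5.000e-02,
        1.581e+01]), 'qd': array([ 0.01,  0.1 , -0.11, -0.03, -0.01,  0.04]), 'joint_efforts': array([ 1.010e+00, -6.315e+01,  4.473e+01, -8.600e-01,  4.900e-01,
        1.000e-02]), 'ee_pos': array([0.65, 0.08, 0.08]), 'tcp_rot': array([179.97,   0.31, 171.42]), 'wrist_force': array([-0.31, -2.37,  5.39]), 'torque': array([-0.4 ,  0.33,  0.02]), 'grasp_force': np.float64(78.27), 'opening': np.float64(0.02)}
0.023437301926021538
```

View pics/w3.png

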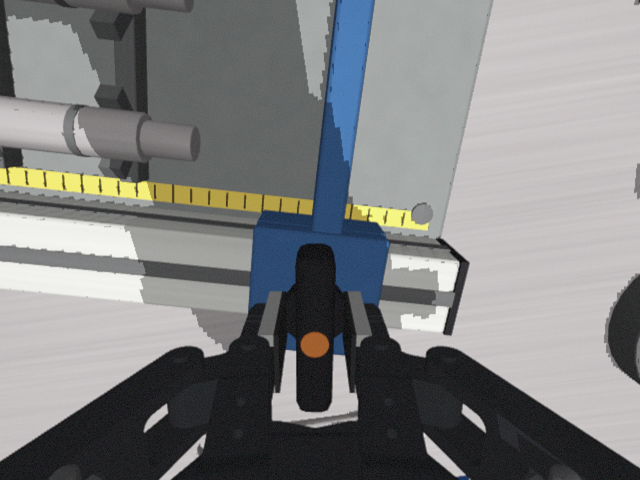

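The pad tips stopped 23 mm apart on the round collar under the T-bar, with a gap showing on both sides of the bar at (315,330). I'll open, go up 7 mm and grip again.

```bash
python3 -m jog '[{"rotation":[0,0,0],"translation":[0,0,0],"grip":40},{"rotation":[0,0,0],"translation":[0,0,0],"grip":40},{"rotation":[0,0,0],"translation":[0,0,7],"grip":40},{"rotation":[0,0,0],"translation":[0,0,7],"grip":10},{"rotation":[0,0,0],"translation":[0,0,7],"grip":5},{"rotation":[0,0,0],"translation":[0,0,7],"grip":5},{"rotation":[0,0,0],"translation":[0,0,7],"grip":5},{"rotation":[0,0,0],"translation":[0,0,7],"grip":5}]' 80
```

```text
time: 8.85
ee_pos: [0.6462, 0.0817, 0.0836]
tcp_rot: [180.0, 0.3, 171.4]
wrist_force: [-0.9, -1.6, 6.1]
opening: 0.012
grasp_force: 79.1
```

```bash
python3 -m jog '[{"rotation":[0,0,6],"translation":[0,0,0],"grip":5},{"rotation":[0,0,12],"translation":[0,0,0],"grip":5},{"rotation":[0,0,18],"translation":[0,0,0],"grip":5},{"rotation":[0,0,24],"translation":[0,0,0],"grip":5},{"rotation":[0,0,30],"translation":[0,0,0],"grip":5},{"rotation":[0,0,36],"translation":[0,0,0],"grip":5},{"rotation":[0,0,42],"translation":[0,0,0],"grip":5},{"rotation":[0,0,48],"translation":[0,0,0],"grip":5},{"rotation":[0,0,54],"translation":[0,0,0],"grip":5},{"rotation":[0,0,54],"translation":[0,0,0],"grip":5}]'
python3 - <<'E'
from h import *
i,o,im,d=cam('wrist'); cv2.imwrite('pics/w4.png',im[:,:,::-1]); print({k:np.round(v,2) for k,v in o.items()}); print(o['opening'])
E
```

```text
time: 9.85
ee_pos: [0.646, 0.0822, 0.0836]
tcp_rot: [180.0, 0.3, -134.3]
wrist_force: [-2.1, 0.0, 7.1]
opening: 0.0118
grasp_force: 79.7
{'time': np.float64(9.85), 'q': array([  7.17,  18.27,   9.2 ,  80.73,   0.17, -38.48]), 'qd': array([-0.06, -0.  , -0.04, -0.01, -0.12,  5.04]), 'joint_efforts': array([ -0.47, -62.64,  44.37,  -0.87,  -0.13,  -1.09]), 'ee_pos': array([0.65, 0.08, 0.08]), 'tcp_rot': array([ 180.  ,    0.27, -134.34]), 'wrist_force': array([-2.09,  0.02,  7.15]), 'torque': array([0.01, 0.45, 0.19]), 'grasp_force': np.float64(79.73), 'opening': np.float64(0.01)}
0.011798288936108873
```

View pics/w4.png

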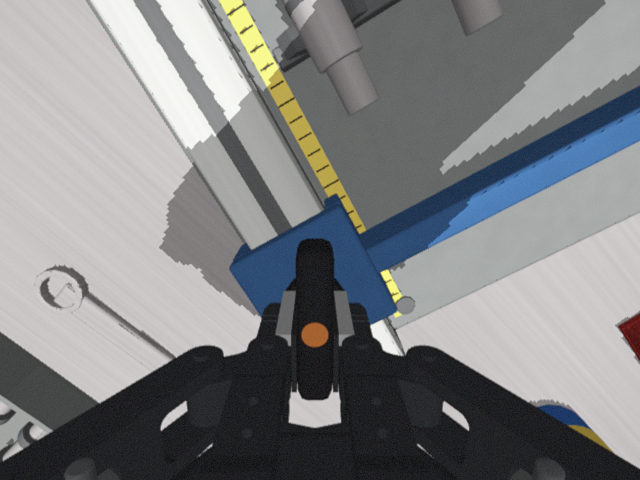

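The knob has turned about 54° relative to the saddle and is held along the fingers. Now I'll slide the stop towards the fence.

```bash
python3 -m jog '[{"rotation":[0,0,0],"translation":[-1.3,-4.8,0],"grip":5},{"rotation":[0,0,0],"translation":[-2.6,-9.7,0],"grip":5},{"rotation":[0,0,0],"translation":[-3.9,-14.5,0],"grip":5},{"rotation":[0,0,0],"translation":[-5.2,-19.3,0],"grip":5},{"rotation":[0,0,0],"translation":[-6.5,-24.2,0],"grip":5}]'
python3 -m jog '[{"rotation":[0,0,0],"translation":[-1.3,-4.8,0],"grip":5},{"rotation":[0,0,0],"translation":[-2.6,-9.7,0],"grip":5},{"rotation":[0,0,0],"translation":[-3.9,-14.5,0],"grip":5},{"rotation":[0,0,0],"translation":[-5.2,-19.3,0],"grip":5},{"rotation":[0,0,0],"translation":[-6.5,-24.2,0],"grip":5},{"rotation":[0,0,0],"translation":[-7.2,-27,0],"grip":5}]'
```

```text
time: 10.4
ee_pos: [0.6396, 0.0583, 0.0836]
tcp_rot: [180.0, 0.3, -134.5]
wrist_force: [0.6, 2.0, 5.0]
opening: 0.0121
grasp_force: 79.8
time: 11.0
ee_pos: [0.6324, 0.0311, 0.0836]
tcp_rot: [180.0, 0.3, -134.5]
wrist_force: [-1.4, 2.7, 6.6]
opening: 0.0124
grasp_force: 79.8
```

```bash
python3 -m jog '[{"rotation":[0,0,0],"translation":[-0.5,-1.9,0],"grip":5},{"rotation":[0,0,0],"translation":[-1,-3.9,0],"grip":5},{"rotation":[0,0,0],"translation":[-1,-3.9,0],"grip":5}]'
python3 -m jog '[{"rotation":[0,0,0],"translation":[-0.3,-1,0],"grip":5},{"rotation":[0,0,0],"translation":[-0.5,-1.9,0],"grip":5},{"rotation":[0,0,0],"translation":[-0.5,-1.9,0],"grip":5}]'
python3 - <<'E'
from h import *
o=readout.get_obs()
for n in ['top','scene']:
    i,_,im,d=cam(n); P=cloud(i,T_of(i,o),d); im=im.astype(int)
    cv2.imwrite(f'pics/{n}1.png',im[:,:,::-1].astype(np.uint8))
    r,g,b=im[...,0],im[...,1],im[...,2]; blue=(b>r+40)&(b>g+20)
    ex=np.array([.9659,-.2588]);ey=np.array([.2588,.9659])
    # gauge y relative to fence (own camera): fence face
    c=np.array([465.2,-117.4] if n=='top' else [470.5,-119.5])/1000
    O=c+.025*ex+.1475*ey
    G=(P[...,:2]-O); gx=G@ex*1000; gy=G@ey*1000; z=P[...,2]*1000
    m=blue&(abs(z-62)<5)&(gx>-120)&(gx<60)&(gy>-20)&(gy<120)&(d>0)
    print(n,'bar gy range',np.percentile(gy[m],[2,50,98]).round(1),m.sum())
    for lx in (-85,-25,35):
        s=(abs(gx-lx)<5)&(z>47)&(z<60)&~blue&(gy>-138)&(gy<60)&(d>0)
        print(lx,np.percentile(gy[s],[0,1,99,100]).round(1) if s.any() else None)
E
```

```text
time: 11.3
ee_pos: [0.6315, 0.0277, 0.0836]
tcp_rot: [180.0, 0.3, -134.5]
wrist_force: [-0.5, 4.5, 6.9]
opening: 0.0122
grasp_force: 79.9
time: 11.6
ee_pos: [0.6311, 0.0263, 0.0836]
tcp_rot: [179.9, 0.4, -134.5]
wrist_force: [-0.3, 5.6, 5.3]
opening: 0.0122
grasp_force: 79.8Traceback (most recent call last):
  File "<stdin>", line 13, in <module>
    return _quantile_unchecked(
        a, q, axis, out, overwrite_input, method, keepdims, weights)
    return _ureduce(a,
                    func=_quantile_ureduce_func,
    ...<5 lines>...
                    overwrite_input=overwrite_input,
                    method=method)
    r = func(a, **kwargs)
    result = _quantile(arr,
                       quantiles=q,
    ...<2 lines>...
                       out=out,
                       weights=wgt)
    slices_having_nans = np.isnan(arr[-1, ...])
                                  ~~~^^^^^^^^^
IndexError: index -1 is out of bounds for axis 0 with size 0
```

```bash
python3 -m jog '[{"rotation":[0,0,0],"translation":[-0.3,-1,0],"grip":5},{"rotation":[0,0,0],"translation":[-0.5,-1.9,0],"grip":5},{"rotation":[0,0,0],"translation":[-0.5,-1.9,0],"grip":5}]'
python3 -m jog '[{"rotation":[0,0,0],"translation":[-0.3,-1,0],"grip":5},{"rotation":[0,0,0],"translation":[-0.3,-1,0],"grip":5}]'
python3 -m jog '[{"rotation":[0,0,0],"translation":[-0.3,-1,0],"grip":5},{"rotation":[0,0,0],"translation":[-0.3,-1,0],"grip":5}]'
```

```text
time: 11.95
ee_pos: [0.6306, 0.0245, 0.0836]
tcp_rot: [179.9, 0.4, -134.5]
wrist_force: [-0.6, 6.9, 5.7]
opening: 0.0118
grasp_force: 79.8
time: 12.15
ee_pos: [0.6305, 0.0242, 0.0836]
tcp_rot: [179.9, 0.5, -134.5]
wrist_force: [0.8, 10.0, 4.1]
opening: 0.012
grasp_force: 79.7
time: 12.35
ee_pos: [0.6303, 0.0233, 0.0836]
tcp_rot: [179.9, 0.5, -134.5]
wrist_force: [1.4, 11.1, 5.1]
opening: 0.0121
grasp_force: 79.7
```

```bash
python3 -m jog '[{"rotation":[0,0,0],"translation":[-0.5,-2,0],"grip":5},{"rotation":[0,0,0],"translation":[-0.5,-2,0],"grip":5}]'
python3 -m jog '[{"rotation":[0,0,0],"translation":[-0.5,-2,0],"grip":5},{"rotation":[0,0,0],"translation":[-0.5,-2,0],"grip":5}]'
```

```text
time: 12.55
ee_pos: [0.6297, 0.0213, 0.0836]
tcp_rot: [179.9, 0.5, -134.5]
wrist_force: [1.1, 10.3, 5.5]
opening: 0.0123
grasp_force: 79.7
time: 12.75
ee_pos: [0.6295, 0.0203, 0.0836]
tcp_rot: [179.8, 0.6, -134.4]
wrist_force: [2.6, 15.6, 4.2]
opening: 0.0124
grasp_force: 79.7
```

```bash
python3 - <<'E'
from h import *
i,o,im,d=cam('scene'); a=im[190:310,240:440,::-1]
cv2.imwrite('pics/s2.png',cv2.resize(a,None,fx=4,fy=4,interpolation=cv2.INTER_CUBIC))
E
```

```text
(no output)
```

View pics/s2.png

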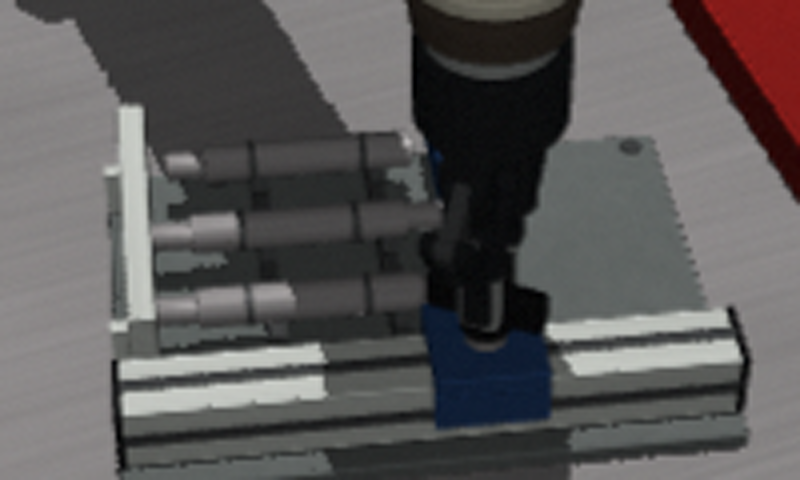

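The scene view shows both sound shafts' journals at the fence, at about (155,235) and (155,305), with the stop up against them. I'll push once more to confirm it is firm.

```bash
python3 -m jog '[{"rotation":[0,0,0],"translation":[-0.5,-2,0],"grip":5},{"rotation":[0,0,0],"translation":[-0.5,-2,0],"grip":5},{"rotation":[0,0,0],"translation":[-0.5,-2,0],"grip":5}]'
```

```text
time: 13.1
ee_pos: [0.6295, 0.0202, 0.0836]
tcp_rot: [179.8, 0.7, -134.3]
wrist_force: [5.6, 24.1, 3.1]
opening: 0.0125
grasp_force: 79.6
```

```bash
python3 -m jog '[{"rotation":[0,0,-6],"translation":[0,0,0],"grip":5},{"rotation":[0,0,-12],"translation":[0,0,0],"grip":5},{"rotation":[0,0,-18],"translation":[0,0,0],"grip":5},{"rotation":[0,0,-24],"translation":[0,0,0],"grip":5},{"rotation":[0,0,-30],"translation":[0,0,0],"grip":5},{"rotation":[0,0,-36],"translation":[0,0,0],"grip":5},{"rotation":[0,0,-42],"translation":[0,0,0],"grip":5},{"rotation":[0,0,-48],"translation":[0,0,0],"grip":5},{"rotation":[0,0,-54],"translation":[0,0,0],"grip":5},{"rotation":[0,0,-59],"translation":[0,0,0],"grip":5},{"rotation":[0,0,-59],"translation":[0,0,0],"grip":5}]'
python3 -c "
from h import *
print(readout.get_obs()['torque'])"
python3 -m jog '[{"rotation":[0,0,-2],"translation":[0,0,0],"grip":5},{"rotation":[0,0,-4],"translation":[0,0,0],"grip":5},{"rotation":[0,0,-4],"translation":[0,0,0],"grip":5}]'
python3 -c "
from h import *
print(readout.get_obs()['torque'])"
```

```text
time: 14.2
ee_pos: [0.6296, 0.0197, 0.0836]
tcp_rot: [179.5, 0.3, 166.5]
wrist_force: [5.3, 22.2, 3.9]
opening: 0.0125
grasp_force: 79.5
[ 4.42804827 -1.04640695 -0.13974218]
time: 14.5
ee_pos: [0.6296, 0.0196, 0.0836]
tcp_rot: [179.5, 0.3, 162.7]
wrist_force: [4.9, 21.5, 3.2]
opening: 0.0126
grasp_force: 81.1
[ 4.16927407 -1.08346292  1.2742921 ]
```

The knob is hard tight: 1.3 N m at a bar angle just past 0. I'll relieve the preload, release it and go up.

```bash
python3 -m jog '[{"rotation":[0,0,1],"translation":[0.5,2,0],"grip":5},{"rotation":[0,0,2],"translation":[1,4,0],"grip":5},{"rotation":[0,0,2],"translation":[1,4,0],"grip":5}]'
python3 -m jog '[{"rotation":[0,0,0],"translation":[0,0,0],"grip":40},{"rotation":[0,0,0],"translation":[0,0,0],"grip":50},{"rotation":[0,0,0],"translation":[0,0,20],"grip":50},{"rotation":[0,0,0],"translation":[0,0,60],"grip":46},{"rotation":[0,0,0],"translation":[0,0,95],"grip":46},{"rotation":[0,0,-8],"translation":[-20,0,95],"grip":46},{"rotation":[0,0,-16],"translation":[-40,-2,95],"grip":46},{"rotation":[0,0,-24],"translation":[-60,-4,95],"grip":46},{"rotation":[0,0,-32],"translation":[-80,-6,95],"grip":46},{"rotation":[0,0,-40],"translation":[-100,-10,95],"grip":46},{"rotation":[0,0,-48],"translation":[-120,-14,95],"grip":46},{"rotation":[0,0,-56],"translation":[-140,-18,95],"grip":46},{"rotation":[0,0,-64],"translation":[-160,-22,95],"grip":46},{"rotation":[0,0,-72],"translation":[-180,-25,95],"grip":46},{"rotation":[0,0,-80],"translation":[-193,-26,95],"grip":46},{"rotation":[0,0,-89],"translation":[-193,-26,95],"grip":46},{"rotation":[0,0,-89],"translation":[-193,-26,95],"grip":46},{"rotation":[0,0,-89],"translation":[-193,-26,95],"grip":46}]'
python3 - <<'E'
from h import *
ex=np.array([.9659,-.2588]);ey=np.array([.2588,.9659]); O0=np.array([.5303,.0175])
def rep(n):
    i,o,im,d=cam(n); T=T_of(i,o); P=cloud(i,T,d); im=im.astype(int)
    cv2.imwrite(f'pics/{n}3.png',im[:,:,::-1].astype(np.uint8))
    r,g,b=im[...,0],im[...,1],im[...,2]; blue=(b>r+40)&(b>g+20)
    G=P[...,:2]-O0; gx=G@ex*1000; gy=G@ey*1000; z=P[...,2]*1000
    print(n,o['ee_pos'],o['tcp_rot'])
    m=blue&(abs(z-62)<5)&(gx>-125)&(gx<60)&(gy>-20)&(gy<120)&(d>0)
    if m.sum(): print(' bar gy',np.percentile(gy[m],[2,50,98]).round(1),m.sum())
    m=(abs(z-102)<5)&(abs(gx-95)<45)&(abs(gy-29)<45)&(d>0)
    if m.sum()>30: print(' knob',cv2.minAreaRect((P[m][:,:2]*1000).astype(np.float32)),m.sum())
    m=(abs(z-70)<4)&(gx>-120)&(gx<70)&(gy<-120)&(gy>-165)&(d>0)
    if m.sum()>30: print(' fence gy',np.percentile(gy[m],[2,50,98]).round(1),'gx',np.percentile(gx[m],[1,99]).round(1))
    for lx in (-85,-25,35):
        s=(abs(gx-lx)<9)&(z>50)&(z<60)&~blue&(gy>-140)&(gy<40)&(d>0)
        if s.sum()>50: print(' lane',lx,np.percentile(gy[s],[1,99]).round(1),'gx med',np.median(gx[s]).round(1),s.sum())
    red=(r>g+60)&(r>b+60)&(g<60)&(P[...,0]>.25)&(P[...,0]<.6)&(P[...,1]>.2)&(P[...,1]<.48)&(d>0)
    k,l,st,_=cv2.connectedComponentsWithStats(red.astype(np.uint8))
    if k>1:
        Q=P[l==1+np.argmax(st[1:,4])]; print(' tray',cv2.minAreaRect((Q[:,:2]*1000).astype(np.float32)),len(Q))
for n in ['wrist','top','scene']: rep(n)
E
```

```text
time: 14.8
ee_pos: [0.6297, 0.0201, 0.0836]
tcp_rot: [179.9, 0.3, 164.6]
wrist_force: [-0.8, 4.2, 6.2]
opening: 0.0125
grasp_force: 80.8
time: 16.6
ee_pos: [0.436, -0.007, 0.1773]
tcp_rot: [180.0, 0.2, 75.7]
wrist_force: [-0.4, 0.3, 0.2]
opening: 0.0459
grasp_force: 0.0
wrist [ 0.43599227 -0.00701087  0.17728194] [179.97021344   0.20447676  75.65575074]
 bar gy [24.3 30.9 37.3] 5913
 knob ((615.9514770507812, 24.61221694946289), (13.951271057128906, 37.10426330566406), 74.35740661621094) 1619
 fence gy [-153.8 -145.  -139.4] gx [-113.2   37. ]
 lane -85 [-139.7   12.5] gx med -84.9 4086
 lane -25 [-101.9   23.1] gx med -25.5 3594
 lane 35 [-139.7   22.9] gx med 33.6 4428
top [ 0.43602984 -0.00696989  0.17720522] [179.98349724   0.20786048  75.66146404]
 knob ((629.9066772460938, 20.780742645263672), (13.87932300567627, 56.373233795166016), 74.25611877441406) 151
 fence gy [-154.6 -150.4 -140.8] gx [-60.9  61. ]
 tray ((440.1626892089844, 336.3735046386719), (119.6795654296875, 212.33604431152344), 84.21182250976562) 4236
scene [ 0.4360905  -0.00695243  0.1772078 ] [179.98391152   0.20686779  75.62939683]
 bar gy [23.6 29.3 36.4] 252
 knob ((630.8292846679688, 19.73944854736328), (14.528623580932617, 65.17977905273438), 75.00759887695312) 160
 fence gy [-154.9 -147.6 -140.6] gx [-109.8   65.9]
 lane -85 [-127.5   23.8] gx med -81.1 276
 lane -25 [-139.1   23.1] gx med -21.6 331
 lane 35 [-138.    23.3] gx med 38.6 381
 tray ((439.7418212890625, 333.8883056640625), (116.66931915283203, 211.8856201171875), 84.14993286132812) 1556
```

View pics/wrist3.png

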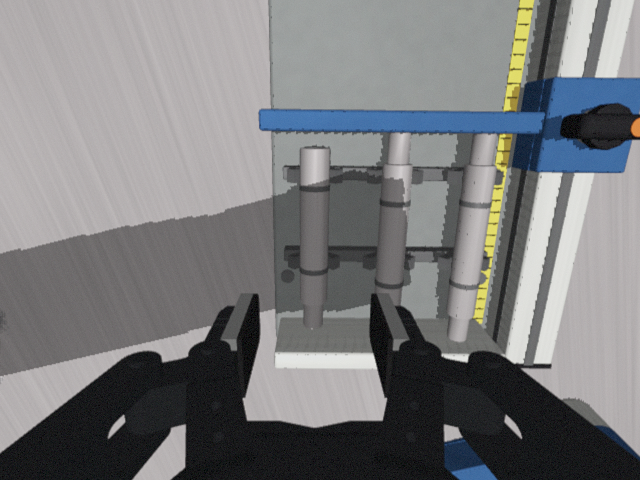

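The wrist view shows the short shaft at (315,235), blunt at its stop end, with a gap to the blue bar. The two sound shafts touch the bar (face at gauge y 24), and the knob lies straight across. Now down to grip the short shaft.

```bash
python3 -m jog '[{"rotation":[0,0,-0.6],"translation":[0,0,-30],"grip":46},{"rotation":[0,0,-0.6],"translation":[0,0,-65],"grip":46},{"rotation":[0,0,-0.6],"translation":[0,0,-100],"grip":46},{"rotation":[0,0,-0.6],"translation":[0,0,-130],"grip":46},{"rotation":[0,0,-0.6],"translation":[0,0,-145],"grip":46},{"rotation":[0,0,-0.6],"translation":[0,0,-152],"grip":46},{"rotation":[0,0,-0.6],"translation":[0,0,-152],"grip":30},{"rotation":[0,0,-0.6],"translation":[0,0,-152],"grip":15},{"rotation":[0,0,-0.6],"translation":[0,0,-152],"grip":15},{"rotation":[0,0,-0.6],"translation":[0,0,-152],"grip":15},{"rotation":[0,0,-0.6],"translation":[0,0,-152],"grip":15}]' 60
```

```text
time: 17.85
ee_pos: [0.4357, -0.0067, 0.0263]
tcp_rot: [180.0, 0.2, 74.9]
wrist_force: [-5.4, 0.9, 1.1]
opening: 0.0199
grasp_force: 58.8
```

```bash
python3 -m jog '[{"rotation":[0,0,0],"translation":[0,0,6],"grip":15},{"rotation":[0,0,0],"translation":[0,0,20],"grip":15},{"rotation":[0,0,0],"translation":[0,0,45],"grip":15},{"rotation":[0,0,0],"translation":[0,0,75],"grip":15},{"rotation":[0,0,0],"translation":[0,0,105],"grip":15},{"rotation":[0,0,0],"translation":[0,0,120],"grip":15},{"rotation":[0,0,0],"translation":[0,0,120],"grip":15}]'
python3 -m jog '[{"rotation":[0,0,7],"translation":[0,15,0],"grip":15},{"rotation":[0,0,14],"translation":[0,40,0],"grip":15},{"rotation":[0,0,21],"translation":[0,65,0],"grip":15},{"rotation":[0,0,28],"translation":[0,90,0],"grip":15},{"rotation":[0,0,35],"translation":[0,115,0],"grip":15},{"rotation":[0,0,42],"translation":[0,140,0],"grip":15},{"rotation":[0,0,49],"translation":[0,165,0],"grip":15},{"rotation":[0,0,56],"translation":[0,190,0],"grip":15},{"rotation":[0,0,63],"translation":[0,215,0],"grip":15},{"rotation":[0,0,70],"translation":[0,240,0],"grip":15},{"rotation":[0,0,77],"translation":[-3,265,0],"grip":15},{"rotation":[0,0,84],"translation":[-6,290,0],"grip":15},{"rotation":[0,0,90],"translation":[-7,315,0],"grip":15},{"rotation":[0,0,95],"translation":[-7,332,0],"grip":15},{"rotation":[0,0,99.5],"translation":[-7,343,0],"grip":15},{"rotation":[0,0,99.5],"translation":[-7,343,0],"grip":15},{"rotation":[0,0,99.5],"translation":[-7,343,0],"grip":15}]'
python3 - <<'E'
from h import *
for n in ['top','scene','wrist']:
    i,o,im,d=cam(n); P=cloud(i,T_of(i,o),d); a=im.astype(int); r,g,b=a[...,0],a[...,1],a[...,2]
    red=(r>g+60)&(r>b+60)&(g<60)&(P[...,0]>.25)&(P[...,0]<.6)&(P[...,1]>.2)&(P[...,1]<.48)&(d>0)
    Q=P[red]
    if len(Q)>50: print(n,cv2.minAreaRect((Q[:,:2]*1000).astype(np.float32)),len(Q))
    cv2.imwrite(f'pics/{n}4.png',im[:,:,::-1])
E
```

```text
time: 18.55
ee_pos: [0.4373, -0.007, 0.1481]
tcp_rot: [179.7, 0.1, 74.8]
wrist_force: [-0.6, 0.8, -3.7]
opening: 0.0202
grasp_force: 59.1
time: 20.25
ee_pos: [0.4286, 0.3357, 0.1441]
tcp_rot: [-180.0, 0.1, 174.2]
wrist_force: [0.0, 0.4, -3.2]
opening: 0.0202
grasp_force: 59.1
top ((437.88458251953125, 336.4346923828125), (119.7886962890625, 207.8152313232422), 83.69263458251953) 3315
scene ((444.31298828125, 376.5902099609375), (201.91995239257812, 216.37953186035156), 83.72840881347656) 839
wrist ((427.2328796386719, 337.5934143066406), (118.43770599365234, 183.41363525390625), 84.14119720458984) 11973
```

View pics/wrist4.png

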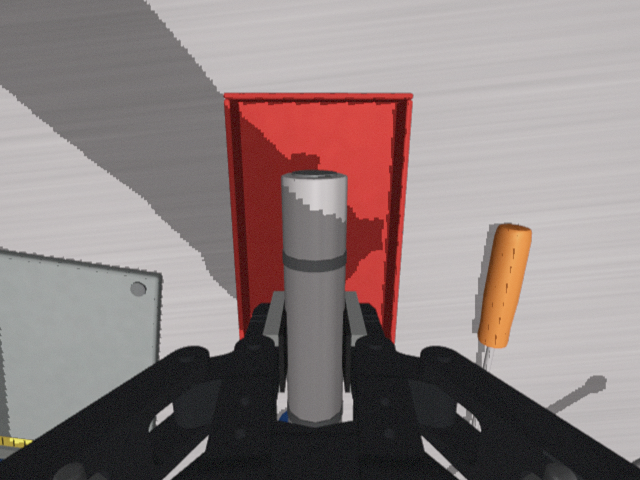

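The short shaft is in the grip, blunt end at (315,175), centred over the red tray and aligned with its long side. Lowering.

```bash
python3 -m jog '[{"rotation":[0,0,0],"translation":[0,1,-30],"grip":15},{"rotation":[0,0,0],"translation":[0,1,-60],"grip":15},{"rotation":[0,0,0],"translation":[0,1,-90],"grip":15},{"rotation":[0,0,0],"translation":[0,1,-115],"grip":15},{"rotation":[0,0,0],"translation":[0,1,-128],"grip":15},{"rotation":[0,0,0],"translation":[0,1,-133],"grip":15},{"rotation":[0,0,0],"translation":[0,1,-136],"grip":15},{"rotation":[0,0,0],"translation":[0,1,-136],"grip":15}]' 30
```

```text
time: 21.2
ee_pos: [0.4295, 0.3374, 0.0103]
tcp_rot: [179.9, 0.3, 174.3]
wrist_force: [0.4, 0.4, -3.5]
opening: 0.0201
grasp_force: 59.1
```

```bash
python3 -m jog '[{"rotation":[0,0,0],"translation":[0,0,-1],"grip":15},{"rotation":[0,0,0],"translation":[0,0,-2],"grip":15},{"rotation":[0,0,0],"translation":[0,0,-2],"grip":24},{"rotation":[0,0,0],"translation":[0,0,-2],"grip":28},{"rotation":[0,0,0],"translation":[0,0,-2],"grip":34},{"rotation":[0,0,0],"translation":[0,0,-2],"grip":40},{"rotation":[0,0,0],"translation":[0,0,-2],"grip":46},{"rotation":[0,0,0],"translation":[0,0,-2],"grip":46},{"rotation":[0,0,0],"translation":[0,0,15],"grip":46},{"rotation":[0,0,0],"translation":[0,0,45],"grip":46},{"rotation":[0,0,0],"translation":[0,0,85],"grip":46},{"rotation":[0,0,0],"translation":[0,0,130],"grip":46},{"rotation":[0,0,0],"translation":[0,0,180],"grip":46},{"rotation":[0,0,0],"translation":[-30,0,210],"grip":46},{"rotation":[0,0,0],"translation":[-60,0,230],"grip":46},{"rotation":[0,0,0],"translation":[-60,0,230],"grip":46},{"rotation":[0,0,0],"translation":[-60,0,230],"grip":46}]'
python3 - <<'E'
from h import *
i,o,im,d=cam('wrist'); cv2.imwrite('pics/w5.png',im[:,:,::-1])
i,o,im,d=cam('scene'); cv2.imwrite('pics/s5.png',im[:,:,::-1])
cv2.imwrite('pics/s5c.png',cv2.resize(im[140:310,240:520,::-1],None,fx=2.8,fy=2.8,interpolation=cv2.INTER_CUBIC))
E
```

```text
time: 22.9
ee_pos: [0.3689, 0.3374, 0.2399]
tcp_rot: [179.9, 0.3, 174.4]
wrist_force: [-0.3, -0.8, 0.1]
opening: 0.0463
grasp_force: 0.0
```

View pics/s5c.png

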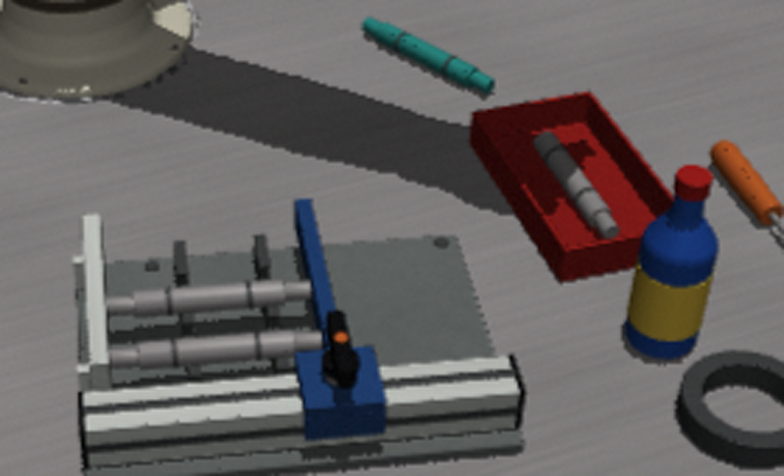

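The short shaft lies flat in the red tray at (575,185). Both sound shafts reach from the fence to the bar, and the knob is tight.

```bash
python3 -c "
from workcell import bot
print(bot.job_done())"
```

```text
the job is handed in; nothing more can be done
None
```

I closed the stop on the two sound shafts, locked the knob hard tight there and left the short shaft lying in the red reject tray; the job was handed in at about 23 s of the 69 s allowed.

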